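# Free the cleaning ball stuck in a carafe's neck

### The job

One of the two glass carafes has its red cleaning ball stuck high in the pinched neck. Pick that carafe up by the neck and rock it well over to both sides, towards one orange dot and then the other, until the ball drops into the belly; then stand the carafe upright on the round cork mat and let go, without dropping it. Leave the other carafe, whose ball is already at the bottom, standing where it is.

Things in the scene. Friction and masses are not known exactly. Their poses are not given: they have to be found in the camera images.
- carafe: Clear glass carafe with the stuck ball, 0.3-0.55 kg, upright. Origin: centre of its underside, z up its axis. Belly 88 mm wide to 90 mm up, shoulder to 125, round straight neck 46 mm wide to the open mouth at 205. Grip from above 165-180 mm up, 30-60 N, fingers closing along its y axis (within 30 deg of world y). Orange dots mark its +y and -y sides. Leaning, its base swings out 150 mm: lift 60 mm.
- ball_center (a point): Centre of the red ball, 16 mm, about 17 g. It lies 178 mm up the carafe on the upper green neck ledge (+y side); a lower ledge (-y side) is 30 mm below. Both slope 12 deg down to their wall. Lean the mouth about 35 deg (over 22) towards -y for 0.6 s: it rolls onto the lower ledge; then as much towards +y: it drops into the belly (centre under 90 mm up, 14 mm at rest). Extra rocking is harmless.
- mat: Round cork mat 150 mm across and 6 mm thick, fixed flat on the table. Origin: centre of its underside, at table height; its top is 6 mm above that.
- spare_carafe: The other carafe, of the same shape and look, standing upright, its own red ball already lying at the bottom of its belly. Origin: centre of its underside. To be left where it stands. A low jar and a blue bowl (neither over 80 mm tall) stand farther out, beyond 0.7 m ahead of the robot.

How it is judged:
On the way:
1. the ball has dropped from the neck into the belly of its carafe (z of ball_center in the frame of carafe between 0 and 0.09 m and distance between ball_center and carafe below 0.1 m), for 0.2 s.
At the end, for the whole second after the job is handed in: The ball is in the belly of its carafe (its centre under 90 mm above the underside); the carafe stands at rest and upright (within 10 degrees) on the cork mat, its axis within 35 mm of the mat's centre, and is released (all of step 1 and horizontal distance between carafe and mat below 0.035 m and z of carafe in the frame of mat between 0.002 and 0.012 m and angle between carafe's own z axis and vertical below 0.175 rad and linear speed of carafe below 0.03 m/s and contact force between the fingers and carafe below 0.1 N); the robot touches nothing.
It fails at once if the other carafe is moved more than 20 mm or tipped more than 10 degrees (distance of spare_carafe from where it was at the start of the episode above 0.02 m or angle between spare_carafe's own z axis and vertical above 0.175 rad).
It fails at once if the carafe is dropped: out of the fingers with its underside's centre more than 30 mm above the table (height (world z) of carafe above 0.03 m and contact force between the fingers and carafe below 0.1 N).
It also fails if it takes over 45 s, if anything falls off the work surface, if the arm or the gripper's body presses on something with over 40 N, if the wrist force passes 120 N, or if a joint passes its speed limit or range.

### The arm

A 6-joint arm with a two-finger parallel gripper is mounted at the origin on the work surface. World frame = base frame: x ahead of the robot, y to its left, z up, the work surface at z = 0. Lengths are in m, angles in rad, forces in N, time in s.
With the tool pointing down it reaches from about 0.4 to 0.825 m from the base axis. Payload 7 kg.
Tool frame: the origin (TCP) lies between the finger pads; the fingertips stand tip_reach ahead of it and the grasp point (between the pads) lies 8 mm behind it (tip_reach is the distance from the TCP to the fingertips, in m); z points along the fingers, y is the direction in which the jaws open and shut (so a half turn about z gives the same grasp; the last joint's range is limited). The gripper opens to 85 mm and grips with 20 to 120 N. Pads are 22 mm wide; open, the fingers measure 114 mm over their backs; the gripper's body (76 mm by 85 mm) begins 54 mm behind the grasp point. The pads swing forward as they close: fully open they stand 13 mm farther back than shut.
Start: joints at [1.548, 0.359, 0.012, 0, -1.224, -0.288], TCP at [0.206, 0.643, 0.211] pointing down, gripper open.
Joint ranges: [-3.07, 3.07], [-1.43, 2.12], [-1.02, 1.25], [-3.03, 1.67], [-3.05, -0], [-3.03, 3.03]. Speed limits (rad/s): [2.39, 2.39, 3.01, 3.14, 3.14, 3.14].

### API

Orientations are given as a rotation vector (axis times angle).
In Python, from bench import state, capture, hand_in, tip_reach gives the robot as it stands.
- The arm moves only by the tool jog_arm, never from a script. Its argument "rows" is a list of rows, each a list of 5 numbers: the closure, from 0 (fully open) to 1 (shut), then the shift along the tool's x, y, z in mm, then the turn about the tool's z in rad. A call has 1 to 8 rows; each row shifts and turns the commanded pose from where the row before left it, along the tool's axes as they then stand; what a row does not reach is not made up. A row lasts 1/10 s, in which the tool goes at most 50 mm and 8.59 degrees, less where a joint would pass 70% of its speed; a pose out of reach is approached as far as the arm can. A call with a gripper value outside its range is refused whole. The fingers move at their own pace and stop on an object; "force" is the grip in N (left out, the last holds). Time passes only in rows, so rows that do not move let the fingers close. It gives the time, the measured TCP pose, the force and the opening at its end, in the units of the state.
- state(): the state, without advancing time (a new reading comes with each control period).
- capture(name): name is "scene" or "top"; returns a dict with "img" (384x512x3 uint8, blue, green, red), "fx", "fy", "cx", "cy" (pixels), "rvec" (rotation vector, rad) and "tvec" (3), from world to camera coordinates, as OpenCV has them. Camera axes: x right, y down, z forward; pixel columns grow to the right and rows downward; lengths in m; the calibration is good to about 2 mm. A picture is of the moment at which its call begins. There is no depth.
- hand_in(): hands the job in, once; it reports no verdict.
The state is a dict: "t": time; "joint_positions": joint angles; "dq": joint speeds; "joint_torque": joint torques, N m; "position": TCP position; "tcp_rot": TCP orientation; "force": force on the tool from outside, world axes, zero at the start; "wrist_torque": the same for the moment, N m; "finger_gap": opening from 0.0 (shut) to 1.0 (fully open).
Only numpy, scipy, OpenCV 4.12 (cv2) and the standard library are available. Lean on these libraries where they do the work, as an engineer would, in place of code of your own. Each camera call takes 0.05 s, during which the arm holds its last target.

## Working session

There is one attempt and no reset: what is moved stays moved. The work goes in short steps, Python scripts to look and compute and a tool call to move; the robot and the scene stay as the last step left them, time stands still between calls to the robot, and variables do not carry over. Pictures are saved under pics/ and viewed, and the job is handed in when it is done.

Besides the shell and the picture viewer there is one more tool, called after "Emit:" in YAML: its name, and indented under it one key for each argument. jog_arm: Moves the arm, as the interface text tells. Its arguments: {"type":"object","properties":{"rows":{"type":"array"},"force":{"type":"number"}},"required":["rows"]}

```bash
mkdir -p pics; ls
python3 - <<'E'
from bench import *
import cv2
print(state(), tip_reach)
for n in("scene","top"):
    c=capture(n); cv2.imwrite(f"pics/{n}0.png",c["img"]); print(n,{k:c[k] for k in c if k!="img"})
E
```

```text
pics
{'t': 0.0, 'joint_positions': array([ 1.54811133e+00,  3.59365809e-01,  1.10252814e-02, -3.66090068e-04,
       -1.22410715e+00, -2.88082106e-01]), 'dq': array([-3.24836000e-04, -1.58003337e-05, -5.86627786e-04, -3.76458148e-04,
        1.26699651e-03,  5.53813913e-05]), 'joint_torque': array([-4.53953845e-06, -5.83320558e+01,  2.93421310e+01,  6.93665341e+00,
       -5.96638580e-03,  2.78367912e-05]), 'position': array([0.20628338, 0.64214027, 0.21045986]), 'tcp_rot': array([ 3.10205111e+00, -4.86122880e-01, -1.92618528e-04]), 'force': array([-0.04721892, -0.26143502, -0.56449349]), 'wrist_torque': array([-0.00557183, -0.00794843, -0.02388604]), 'finger_gap': 0.9992279690532156} 0.011
scene {'fx': 379.9969053055366, 'fy': 379.9969053055366, 'cx': 256.6864490894646, 'cy': 183.22538702052333, 'rvec': array([ 1.82691386,  1.58380444, -0.73118122]), 'tvec': array([-0.08764832, -0.26404122,  1.34581225])}
top {'fx': 490.93206691386837, 'fy': 490.93206691386837, 'cx': 257.62840460719275, 'cy': 189.23038496339913, 'rvec': array([ 2.16105475, -2.10396877,  0.24328448]), 'tvec': array([-0.03572851,  0.52260832,  1.21840217])}
```

View pics/scene0.png

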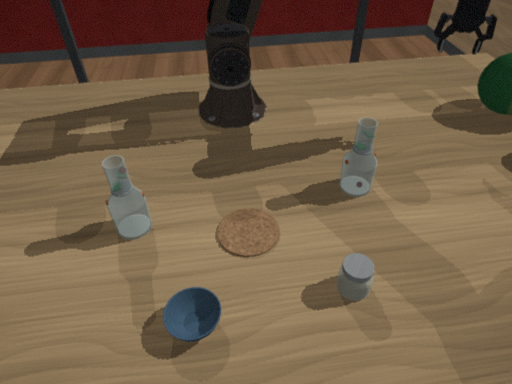

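View pics/top0.png

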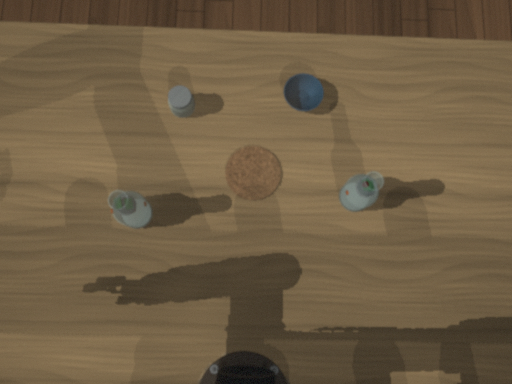

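Run:
```python
import cv2,numpy as np
s=cv2.imread("pics/scene0.png");t=cv2.imread("pics/top0.png")
z=lambda im,x,y,w=70,h=90,k=5:cv2.resize(im[y:y+h,x:x+w],None,fx=k,fy=k,interpolation=cv2.INTER_CUBIC)
cv2.imwrite("pics/zs.png",np.hstack([z(s,95,150),z(s,325,112)]))
cv2.imwrite("pics/zt.png",np.hstack([z(t,95,165,70,70),z(t,330,155,70,70)]))
```

```text
(no output)
```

View pics/zs.png

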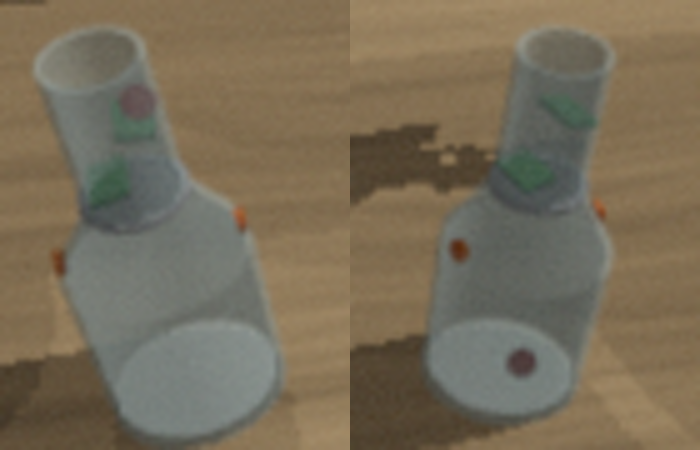

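View pics/zt.png

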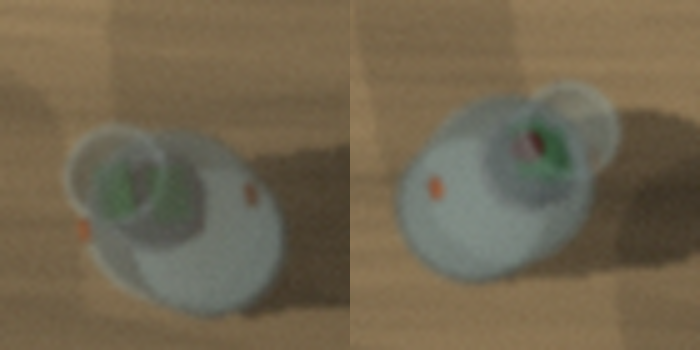

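```bash
cat > h.py <<'E'
import cv2,numpy as np
from bench import *
def cam(n):
    c=capture(n);R=cv2.Rodrigues(c["rvec"])[0];K=np.array([[c["fx"],0,c["cx"]],[0,c["fy"],c["cy"]],[0,0,1]])
    return c["img"],K,R,c["tvec"].reshape(3)
def ray(C,p):
    _,K,R,t=C;d=R.T@np.linalg.inv(K)@np.array([p[0],p[1],1.]);return -R.T@t,d/np.linalg.norm(d)
def onz(C,p,z):
    o,d=ray(C,p);return o+d*(z-o[2])/d[2]
def tri(C1,p1,C2,p2):
    o,d=ray(C1,p1);q,e=ray(C2,p2);A=np.c_[d,-e];s=np.linalg.lstsq(A,q-o,rcond=None)[0]
    a=o+s[0]*d;b=q+s[1]*e;return (a+b)/2,np.linalg.norm(a-b)
def proj(C,P):
    _,K,R,t=C;v=K@(R@np.array(P)+t);return v[:2]/v[2]
E
python3 - <<'E'
from h import *
np.set_printoptions(precision=4,suppress=True)
S=cam("scene");T=cam("top")
print("mouth s,t",onz(S,(113,162),.205),onz(T,(374,181),.205),tri(S,(113,162),T,(374,181)))
print("dot+y",tri(S,(143,193.8),T,(347.4,192.6)))
print("ball",tri(S,(122.4,170.4),T,(365.6,183.4)))
print("base s",onz(S,(135,225.6),.004))
d=tri(S,(143,193.8),T,(347.4,192.6))[0]
print("dot-y",onz(S,(106.8,202.4),d[2]))
for n,C in(("s",S),("t",T)):
    lab=cv2.cvtColor(C[0],cv2.COLOR_BGR2LAB).astype(float)
    x,y=(248,232) if n=="s" else (253,172)
    im=C[0];gray=cv2.GaussianBlur(im,(5,5),0).astype(float)
    roi=cv2.resize(im[y-45:y+45,x-50:x+50],None,fx=6,fy=6);cv2.imwrite(f"pics/mat{n}.png",roi)
# spare
print("spare mouth s",onz(S,(325+565/5-70,112+50/5),.205),"t",onz(T,(95+117/5,165+170/5),.205))
E
```

```text
mouth s,t [ 0.5238 -0.2822  0.205 ] [ 0.5203 -0.2839  0.205 ] (array([ 0.5206, -0.2839,  0.2028]), np.float64(0.0012309321693963363))
dot+y (array([ 0.5124, -0.2449,  0.0977]), np.float64(0.0010952616536525058))
ball (array([ 0.5199, -0.2708,  0.1775]), np.float64(0.0011338391197117893))
base s [ 0.5209 -0.2828  0.004 ]
dot-y [ 0.529  -0.3234  0.0977]
spare mouth s [0.4623 0.2936 0.205 ] t [0.4613 0.2939 0.205 ]
```

View pics/matt.png

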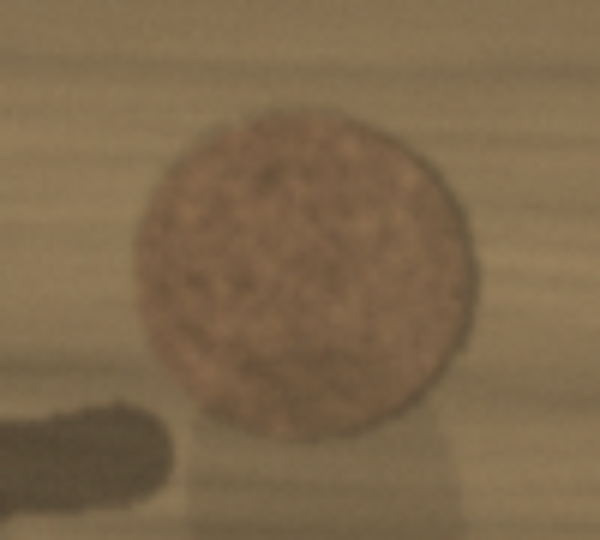

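View pics/mats.png

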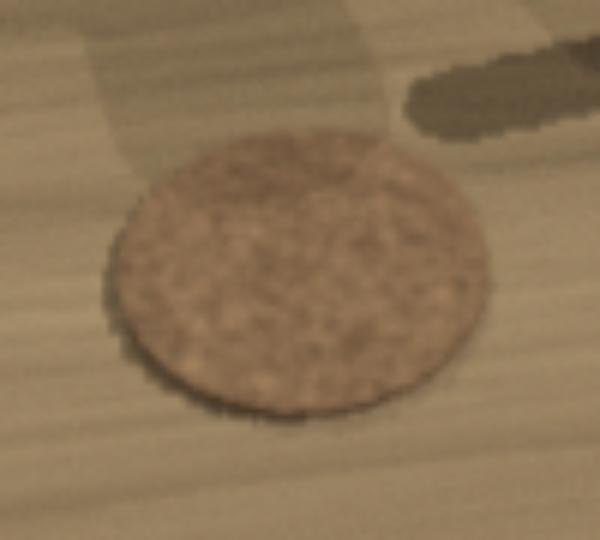

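The stuck ball is in the carafe on the robot's right (world -y). In the scene view its ball is at about (122,170), its dots are at (107,202) and (143,194), and its mouth is at (113,162). The spare is at about (0.462, 0.294). The mat is centred at (248.5,232.2) in scene and (253.3,172.5) in top.

Jog rows can't tilt the tool. So I plan to grip the neck across the carafe's x axis and tip the carafe on its base edge between the pads. I'll turn and rise first.

Emit:
jog_arm:
  rows:
    - [0,0,0,-10,0.15]
    - [0,0,0,-10,0.15]
    - [0,0,0,-10,0.15]
    - [0,0,0,-10,0.15]
    - [0,0,0,-10,0.15]
    - [0,0,0,-10,0.15]
    - [0,0,0,-10,0.15]

```text
t: 0.9
position: [0.2064, 0.6425, 0.2815]
tcp_rot: [2.435, -1.984, 0.0]
force: [0.4, -0.5, -0.3]
finger_gap: 0.998
```

```bash
cat >> h.py <<'E'
from scipy.spatial.transform import Rotation as Ro
np.set_printoptions(precision=4,suppress=True)
def to(P,s=None):
    "world target -> tool shift mm"
    s=s or state();R=Ro.from_rotvec(s["tcp_rot"]).as_matrix()
    return R.T@(np.array(P)-s["position"])*1000
def st():
    s=state();R=Ro.from_rotvec(s["tcp_rot"]).as_matrix()
    print("t",s["t"],"p",s["position"],"x",R[:,0],"z",R[:,2],"yline",np.degrees(np.arctan2(R[1,1],R[0,1])),"q",s["joint_positions"],"F",s["force"],"gap",s["finger_gap"])
    return s
E
python3 - <<'E'
from h import *
s=st();print(to((.45,.1,.285)), to((.5215,-.2835,.285)))
S=cam("scene");T=cam("top")
print(onz(S,(248.5,232.2),.006),onz(T,(253.3,172.5),.006))
E
```

```text
t 0.9 p [0.2064 0.6425 0.2815] x [ 0.2024 -0.9793  0.0005] z [-0.0002 -0.0005 -1.    ] yline -168.32416874036656 q [ 1.5481  0.3269  0.1232 -0.0001 -1.3676 -1.3443] F [ 0.4174 -0.4978 -0.28  ] gap 0.9982930567711982
[ 580.5616 -128.8036   -3.2433] [ 970.5961 -121.2136   -3.0624]
[ 0.5853 -0.0101  0.006 ] [ 0.5781 -0.0103  0.006 ]
```

Emit:
jog_arm:
  rows:
    - [0,20,-5,0,0]
    - [0,45,-10,0,0]
    - [0,45,-10,0,0]
    - [0,45,-10,0,0]
    - [0,45,-10,0,0]
    - [0,45,-10,0,0]
    - [0,45,-10,0,0]
    - [0,45,-10,0,0]

```text
t: 1.8
position: [0.3498, 0.3286, 0.2809]
tcp_rot: [2.447, -1.969, -0.0]
force: [2.5, 0.4, 0.6]
finger_gap: 1.0
```

Emit:
jog_arm:
  rows:
    - [0,45,-10,0,0]
    - [0,45,-10,0,0]
    - [0,45,-10,0,0]
    - [0,45,-10,0,0]
    - [0,45,-5,0,0]
    - [0,45,0,0,0]
    - [0,45,0,0,0]
    - [0,45,0,0,0]

```text
t: 2.6
position: [0.4684, -0.0139, 0.281]
tcp_rot: [-2.447, 1.97, 0.0]
force: [0.7, 0.8, 0.0]
finger_gap: 0.999
```

Run:
```python
from h import *
s=st();print(to((.5215,-.2835,.285)))
```

```text
t 2.6 p [ 0.4684 -0.0139  0.281 ] x [ 0.2137 -0.9769 -0.0002] z [-0.      0.0002 -1.    ] yline -167.66080570570344 q [ 0.3917 -0.0309 -0.3058 -0.0002 -1.2958 -0.1763] F [0.6557 0.8264 0.0321] gap 0.9990697781730818
[274.6788   5.7493  -4.0365]
```

Emit:
jog_arm:
  rows:
    - [0,45,0,0,0]
    - [0,45,2,0,0]
    - [0,45,2,0,0]
    - [0,45,2,0,0]
    - [0,45,0,0,0]
    - [0,35,0,0,0]
    - [0,15,0,0,0]
    - [0,0,0,0,0]

```text
t: 3.4
position: [0.5198, -0.2838, 0.2799]
tcp_rot: [2.442, -1.975, -0.003]
force: [-0.1, -0.5, -0.5]
finger_gap: 1.002
```

Run:
```python
from h import *
s=st();print(to((.5215,-.2835,.18)))
T=cam("top");S=cam("scene")
print("tool tip in top",proj(T,s["position"]),"scene",proj(S,s["position"]))
a=cv2.resize(T[0][120:240,310:450],None,fx=3,fy=3);b=cv2.resize(S[0][110:250,70:210],None,fx=3,fy=3)[:360]
cv2.imwrite("pics/a1.png",np.hstack([a,b[:, :380]]))
```

```text
t 3.4 p [ 0.5198 -0.2838  0.2799] x [ 0.2093 -0.9778 -0.0009] z [-0.002   0.0005 -1.    ] yline -167.91770580100413 q [-0.1701  0.1881 -0.0662 -0.0001 -1.3186  0.381 ] F [-0.1137 -0.5272 -0.4952] gap 1.002215972724191
[ 0.108  -1.8872 99.9143]
tool tip in top [383.2729 173.8513] scene [102.2162 131.0347]
```

View pics/a1.png

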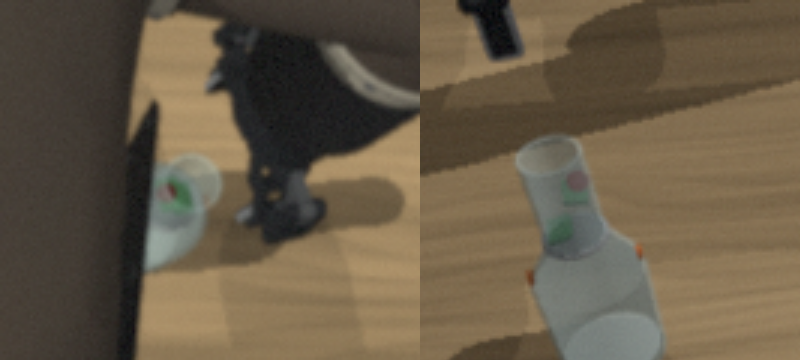

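Emit:
jog_arm:
  rows:
    - [0,0,-2,20,0]
    - [0,0,0,25,0]
    - [0,0,0,25,0]
    - [0,0,0,20,0]
    - [0,0,0,15,0]
    - [0,0,0,9,0]
    - [0,0,0,0,0]

```text
t: 4.2
position: [0.5216, -0.2806, 0.1666]
tcp_rot: [2.444, -1.974, -0.002]
force: [0.3, 0.1, 0.2]
finger_gap: 0.999
```

Emit:
jog_arm:
  rows:
    - [1,0,0,0,0]
    - [1,0,0,0,0]
    - [1,0,0,0,0]
    - [1,0,0,0,0]
    - [1,0,0,0,0]
    - [1,0,0,0,0]
  force: 25

```text
t: 4.8
position: [0.5225, -0.2824, 0.1689]
tcp_rot: [-2.442, 1.976, -0.003]
force: [-2.7, 0.7, 6.0]
finger_gap: 0.579
```

```bash
cat > v.py <<'E'
import sys
from h import *
s=st();S=cam("scene");T=cam("top")
x,y=[int(v) for v in sys.argv[2:4]];x=max(x,0)
b=cv2.resize(S[0][y:y+160,x:x+130],None,fx=3.5,fy=3.5,interpolation=cv2.INTER_CUBIC)
u,v=proj(T,s["position"]);u=int(min(max(u-45,0),422));v=int(min(max(v-80,0),224))
a=cv2.resize(T[0][v:v+160,u:u+90],None,fx=3.5,fy=3.5,interpolation=cv2.INTER_CUBIC)
cv2.imwrite(f"pics/{sys.argv[1]}.png",np.hstack([b,a]))
E
python3 v.py g1 60 100
```

```text
t 4.8 p [ 0.5225 -0.2824  0.1689] x [ 0.2086 -0.978   0.0013] z [ 0.0017 -0.001  -1.    ] yline -167.96225376603584 q [-0.1662  0.2563 -0.2353  0.0008 -1.0774  0.3759] F [-2.6536  0.7161  5.9578] gap 0.5786898111701919
```

View pics/g1.png

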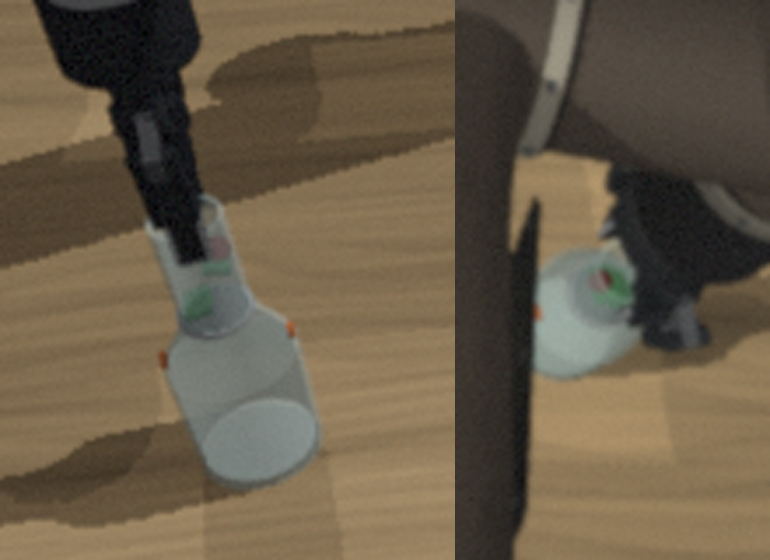

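The carafe is held: gap 0.58, one dark finger visible in front of the neck at about (113,170) in scene, and the ball still on the upper ledge. I'll tip it towards -y, which is tool +x, about its base edge, starting with a small probe.

Emit:
jog_arm:
  rows:
    - [1,6,0,-1,0]
    - [1,8,0,-1,0]
    - [1,10,0,-1,0]
    - [1,10,0,-1,0]
    - [1,0,0,0,0]

```text
t: 5.4
position: [0.53, -0.3164, 0.1725]
tcp_rot: [-2.441, 1.977, -0.003]
force: [-0.8, 1.7, 7.1]
finger_gap: 0.576
```

```bash
python3 v.py l1 50 100
```

```text
t 5.4 p [ 0.53   -0.3164  0.1725] x [ 0.208  -0.9781  0.0013] z [ 0.0018 -0.0009 -1.    ] yline -167.9946196154945 q [-0.2219  0.2906 -0.1786  0.0006 -1.0997  0.4312] F [-0.7868  1.6529  7.1337] gap 0.5755402372080907
```

View pics/l1.png

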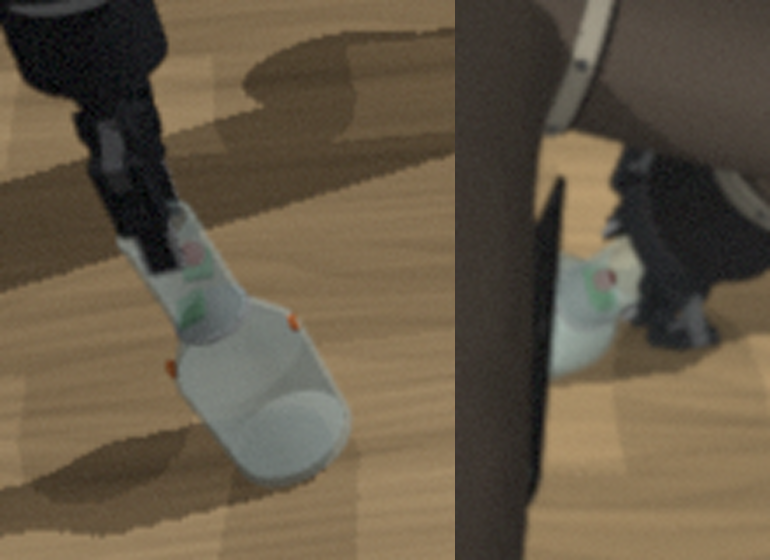

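Emit:
jog_arm:
  rows:
    - [1,10,0,0,0]
    - [1,10,0,0,0]
    - [1,10,0,0.5,0]
    - [1,10,0,1.5,0]
    - [1,10,0,2,0]
    - [1,10,0,2.5,0]
    - [1,10,0,3,0]
    - [1,8,0,3,0]

```text
t: 6.3
position: [0.546, -0.3932, 0.1592]
tcp_rot: [2.441, -1.976, 0.002]
force: [0.3, -2.2, 5.7]
finger_gap: 0.577
```

Emit:
jog_arm:
  rows:
    - [1,0,0,0,0]
    - [1,0,0,0,0]
    - [1,0,0,0,0]
    - [1,0,0,0,0]
    - [1,0,0,0,0]
    - [1,0,0,0,0]
    - [1,0,0,0,0]
    - [1,0,0,0,0]

```text
t: 7.1
position: [0.5459, -0.3927, 0.1594]
tcp_rot: [2.442, -1.976, 0.003]
force: [-0.6, -2.2, 5.1]
finger_gap: 0.577
```

```bash
python3 v.py l2 30 100
```

```text
t 7.1 p [ 0.5459 -0.3927  0.1594] x [ 0.2083 -0.9781  0.0016] z [ 0.0011 -0.0014 -1.    ] yline -167.97867112048 q [-0.3338  0.3873 -0.0669  0.0011 -1.1151  0.5432] F [-0.6351 -2.2445  5.1372] gap 0.5773667786865078
```

View pics/l2.png

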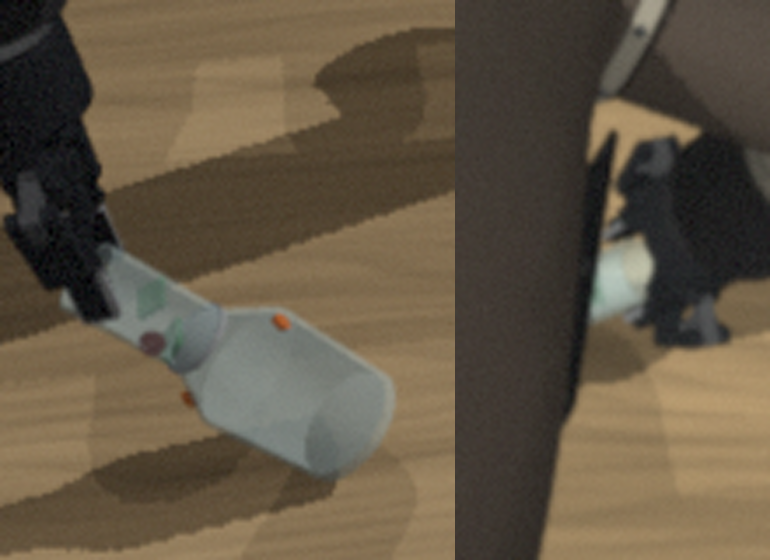

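The ball is now on the lower ledge, at scene pixel about (73,198), with the carafe leaning about 40°. I'll bring it back upright.

Emit:
jog_arm:
  rows:
    - [1,-8,0,-3,0]
    - [1,-10,0,-3,0]
    - [1,-10,0,-2.5,0]
    - [1,-10,0,-2,0]
    - [1,-10,0,-1.5,0]
    - [1,-10,0,-0.5,0]
    - [1,-10,0,0,0]
    - [1,-10,0,0,0]

```text
t: 8.0
position: [0.5296, -0.3149, 0.1723]
tcp_rot: [-2.442, 1.976, -0.002]
force: [-0.4, 0.3, 7.2]
finger_gap: 0.571
```

Emit:
jog_arm:
  rows:
    - [1,-10,0,1,0]
    - [1,-10,0,1,0]
    - [1,-8,0,1,0]
    - [1,-6,0,1,0]
    - [1,0,0,0.5,0]
    - [1,0,0,0,0]

```text
t: 8.6
position: [0.5222, -0.2822, 0.1683]
tcp_rot: [2.443, -1.975, 0.003]
force: [-2.6, -0.9, 11.5]
finger_gap: 0.576
```

```bash
python3 v.py l3 50 100
```

```text
t 8.6 p [ 0.5222 -0.2822  0.1683] x [ 0.2094 -0.9778  0.0017] z [ 0.0009 -0.0015 -1.    ] yline -167.91187865300492 q [-0.1655  0.2565 -0.2366  0.0015 -1.0766  0.3758] F [-2.6137 -0.9368 11.5168] gap 0.5758970057313674
```

View pics/l3.png

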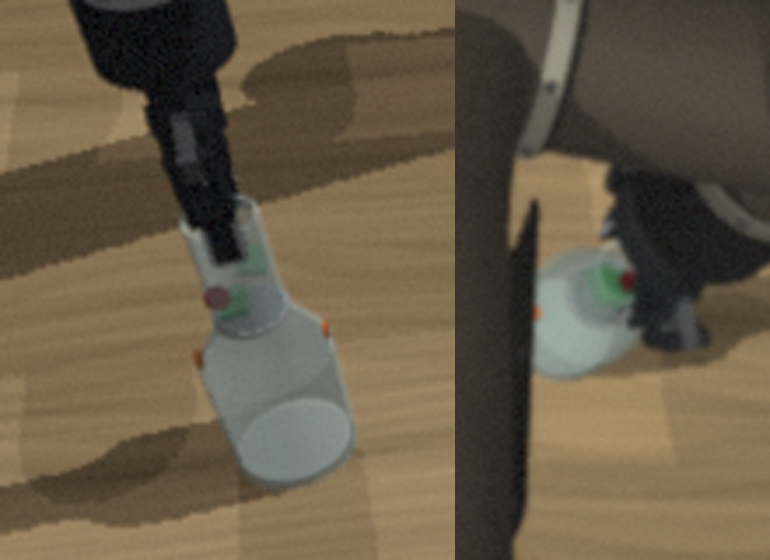

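The carafe is upright again and the ball is on the lower ledge, on the -y side. Now I'll lean it towards +y (tool -x).

Emit:
jog_arm:
  rows:
    - [1,-6,0,-1,0]
    - [1,-8,0,-1.5,0]
    - [1,-10,0,-1.5,0]
    - [1,-10,0,-0.5,0]
    - [1,-10,0,0,0]
    - [1,-10,0,0,0]
    - [1,-10,0,0.5,0]
    - [1,-10,0,1.5,0]

```text
t: 9.5
position: [0.5065, -0.2089, 0.1694]
tcp_rot: [-2.442, 1.976, -0.0]
force: [0.6, 0.1, 4.4]
finger_gap: 0.573
```

Emit:
jog_arm:
  rows:
    - [1,-10,0,2,0]
    - [1,-10,0,2.5,0]
    - [1,-10,0,3,0]
    - [1,-8,0,3,0]
    - [1,0,0,0,0]
    - [1,0,0,0,0]
    - [1,0,0,0,0]
    - [1,0,0,0,0]

```text
t: 10.3
position: [0.4986, -0.1715, 0.1589]
tcp_rot: [-2.442, 1.976, 0.001]
force: [-0.2, 2.1, 6.8]
finger_gap: 0.571
```

Emit:
jog_arm:
  rows:
    - [1,0,0,0,0]
    - [1,0,0,0,0]
    - [1,0,0,0,0]
    - [1,0,0,0,0]

```text
t: 10.7
position: [0.4986, -0.1716, 0.1589]
tcp_rot: [-2.442, 1.976, 0.001]
force: [-0.0, 2.3, 5.4]
finger_gap: 0.578
```

```bash
python3 v.py l4 80 100
```

```text
t 10.7 p [ 0.4986 -0.1716  0.1589] x [ 0.2086 -0.978  -0.0005] z [-0.0001  0.0005 -1.    ] yline -167.95843765416413 q [ 0.0404  0.1587 -0.3871 -0.0006 -1.025   0.17  ] F [-0.0426  2.2861  5.3868] gap 0.5776665826333535
```

View pics/l4.png

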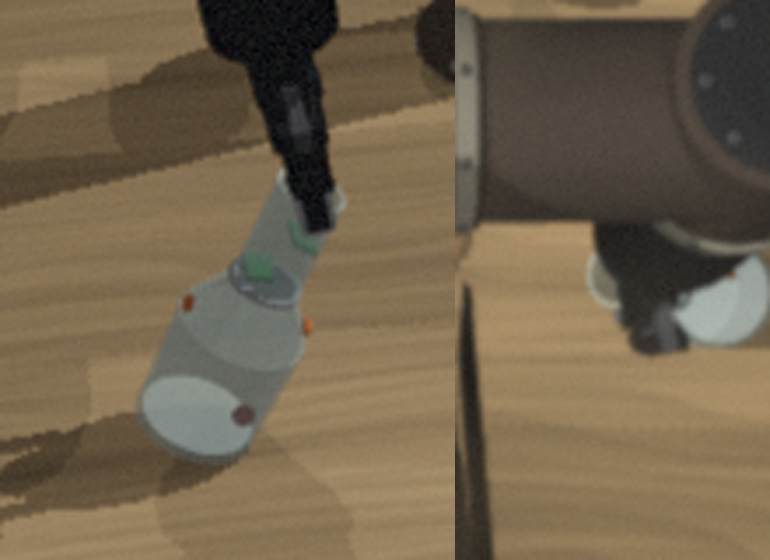

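The ball has dropped into the belly, at scene pixel about (149,218). I'll stand the carafe back upright.

Emit:
jog_arm:
  rows:
    - [1,8,0,-3,0]
    - [1,10,0,-3,0]
    - [1,10,0,-2.5,0]
    - [1,10,0,-2,0]
    - [1,10,0,-1.5,0]
    - [1,10,0,-0.5,0]
    - [1,10,0,0,0]
    - [1,10,0,0,0]

```text
t: 11.6
position: [0.5154, -0.2498, 0.1718]
tcp_rot: [2.442, -1.976, 0.001]
force: [0.7, -0.2, 6.1]
finger_gap: 0.573
```

Emit:
jog_arm:
  rows:
    - [1,10,0,0.5,0]
    - [1,10,0,1.5,0]
    - [1,8,0,1.5,0]
    - [1,6,0,1.5,0]
    - [1,0,0,0,0]
    - [1,0,0,0,0]
  force: 40

```text
t: 12.2
position: [0.5223, -0.2831, 0.1682]
tcp_rot: [2.442, -1.977, 0.003]
force: [-3.6, 2.6, 16.7]
finger_gap: 0.566
```

```bash
python3 v.py l5 50 100
python3 - <<'E'
from h import *
S=cam("scene");T=cam("top")
for n,C,c in(("s",S,(248,232)),("t",T,(253,172))):
    im=cv2.GaussianBlur(C[0],(5,5),0);lab=cv2.cvtColor(im,cv2.COLOR_BGR2LAB)
    x,y=c;a=lab[y-40:y+40,x-45:x+45,1]
    _,m=cv2.threshold(a,0,255,cv2.THRESH_BINARY+cv2.THRESH_OTSU)
    cn=max(cv2.findContours(m,0,2)[0],key=cv2.contourArea)[:,0]+[x-45,y-40]
    P=np.array([onz(C,p,.006)[:2] for p in cn],np.float32)
    print(n,cv2.minEnclosingCircle(P),cv2.contourArea(P), P.mean(0), cv2.fitEllipse(P))
E
```

```text
t 12.2 p [ 0.5223 -0.2831  0.1682] x [ 0.2082 -0.9781  0.0015] z [ 0.0012 -0.0013 -1.    ] yline -167.98416981493057 q [-0.1672  0.2573 -0.2356  0.0012 -1.0765  0.3764] F [-3.607   2.5943 16.6985] gap 0.5659164115115856
s ((0.5796580910682678, -0.010159963741898537), 0.07619596272706985) 0.017144872808340043 [ 0.5768 -0.0177] ((0.5794191956520081, -0.010175498202443123), (0.14735352993011475, 0.1485792100429535), 112.90804290771484)
t ((0.5799124836921692, -0.005046522244811058), 0.07560950517654419) 0.013961617386448827 [0.5867 0.0022] ((0.5819120407104492, 0.0035233930684626102), (0.1194475069642067, 0.1554633229970932), 76.78776550292969)
```

View pics/l5.png

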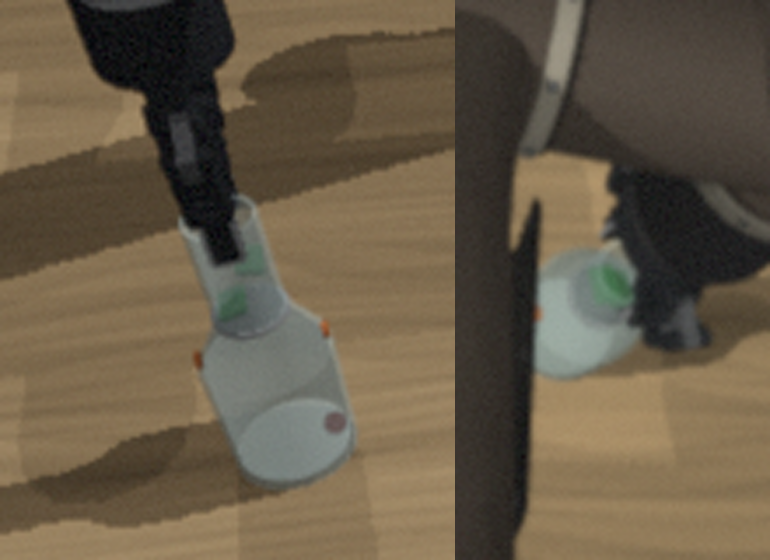

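Mat centre is (0.580, -0.010): the scene fit is clean, while the top mask was partly covered by the arm. I'll lift the carafe and carry it over.

Emit:
jog_arm:
  rows:
    - [1,0,0,-4,0]
    - [1,0,0,-8,0]
    - [1,0,0,-8,0]
    - [1,0,0,-8,0]
    - [1,-5,-2,-7,0]
    - [1,-10,-4,0,0]
    - [1,-15,-7,0,0]
    - [1,-20,-9,0,0]

```text
t: 13.2
position: [0.533, -0.227, 0.2009]
tcp_rot: [2.441, -1.977, -0.001]
force: [-1.4, 0.3, -5.4]
finger_gap: 0.568
```

Emit:
jog_arm:
  rows:
    - [1,-20,-9,0,0]
    - [1,-25,-11,0,0]
    - [1,-25,-11,0,0]
    - [1,-25,-11,0,0]
    - [1,-25,-11,0,0]
    - [1,-25,-11,0,0]
    - [1,-20,-9,0,0]
    - [1,-15,-7,0,0]

```text
t: 14.0
position: [0.5737, -0.0329, 0.201]
tcp_rot: [-2.444, 1.974, 0.001]
force: [-0.0, 0.6, -5.8]
finger_gap: 0.566
```

Emit:
jog_arm:
  rows:
    - [1,-12,-5,0,0]
    - [1,-8,-3,0,0]
    - [1,-4,-2,0,0]
    - [1,0,0,0,0]
    - [1,0,0,0,0]

```text
t: 14.5
position: [0.5786, -0.0106, 0.2014]
tcp_rot: [2.441, -1.977, -0.0]
force: [0.7, 0.0, -4.5]
finger_gap: 0.565
```

```bash
python3 v.py m1 180 100;python3 - <<'E'
from h import *
print(to((.58,-.0105,.2)))
E
```

```text
t 14.5 p [ 0.5786 -0.0106  0.2014] x [ 0.208  -0.9781  0.0002] z [-0.0002 -0.0002 -1.    ] yline -167.99590590801228 q [ 0.3196  0.2083 -0.2207  0.0002 -1.1421 -0.1101] F [ 0.6665  0.0208 -4.5028] gap 0.564909293901282
[-0.0059 -1.4763  1.4368]
```

View pics/m1.png

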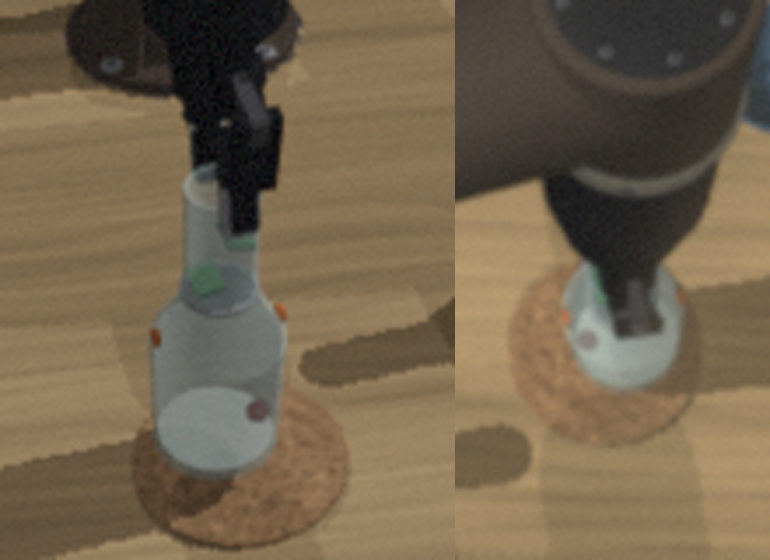

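Emit:
jog_arm:
  rows:
    - [1,0,-1,5,0]
    - [1,0,0,6,0]
    - [1,0,0,5,0]
    - [1,0,0,4,0]
    - [1,0,0,3,0]
    - [1,0,0,2,0]
    - [1,0,0,1,0]
    - [1,0,0,0,0]

```text
t: 15.4
position: [0.5799, -0.0101, 0.176]
tcp_rot: [-2.442, 1.976, -0.001]
force: [-1.3, -0.1, -1.0]
finger_gap: 0.569
```

```bash
python3 v.py m2 180 100
```

```text
t 15.4 p [ 0.5799 -0.0101  0.176 ] x [ 0.2086 -0.978   0.0004] z [ 0.0006 -0.0003 -1.    ] yline -167.95899754954127 q [ 0.32    0.2291 -0.2546  0.0005 -1.0866 -0.1101] F [-1.2946 -0.0851 -1.0171] gap 0.5689933201239391
```

View pics/m2.png

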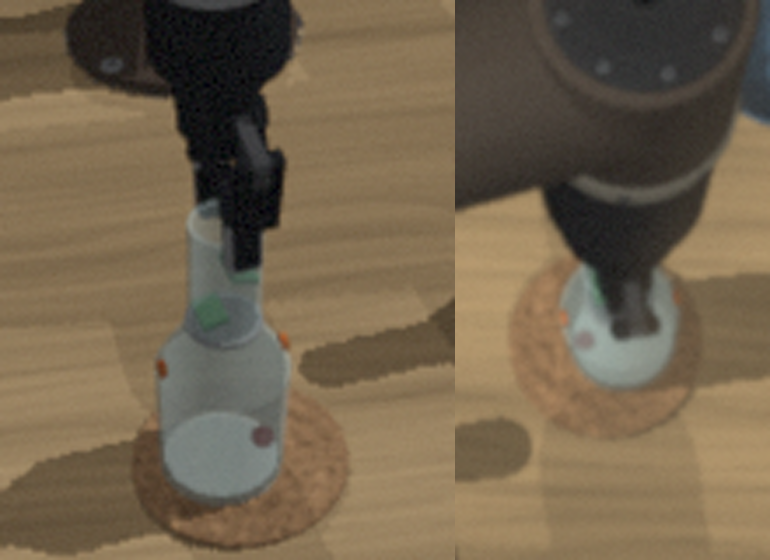

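Run:
```python
from h import *
S=cam("scene");T=cam("top")
for z in (.006,.012,.2): print(z,proj(S,(.58,-.0105,z)),proj(T,(.58,-.0105,z)))
print(onz(S,(180+222/3.5,100+456/3.5),.010), "mouth",onz(S,(180+225/3.5,100+222/3.5),.211))
```

```text
0.006 [248.0836 230.5409] [253.3852 171.8339]
0.012 [248.     228.8691] [253.4426 171.3236]
0.2 [244.9468 167.8486] [255.542  152.6589]
[ 0.581  -0.0217  0.01  ] mouth [ 0.5791 -0.0113  0.211 ]
```

The base is about 11 mm towards -y of the mouth, a lean of about 3°. I'll press gently to flatten it, then release.

Emit:
jog_arm:
  rows:
    - [1,-2,0,1,0]
    - [1,-2,0,1,0]
    - [1,0,0,1,0]
    - [1,0,0,0.5,0]
    - [1,0,0,0,0]
    - [1,0,0,0,0]
  force: 20

```text
t: 16.2
position: [0.5806, -0.0072, 0.1761]
tcp_rot: [-2.442, 1.974, -0.008]
force: [-4.1, -4.6, 20.7]
finger_gap: 0.569
```

```bash
python3 v.py m3 180 100
```

```text
t 16.2 p [ 0.5806 -0.0072  0.1761] x [ 0.2097 -0.9778  0.0032] z [ 0.005  -0.0022 -1.    ] yline -167.8931309647568 q [ 0.3268  0.2273 -0.2583  0.0041 -1.0812 -0.1175] F [-4.0634 -4.5717 20.7155] gap 0.5687844602164789
```

View pics/m3.png

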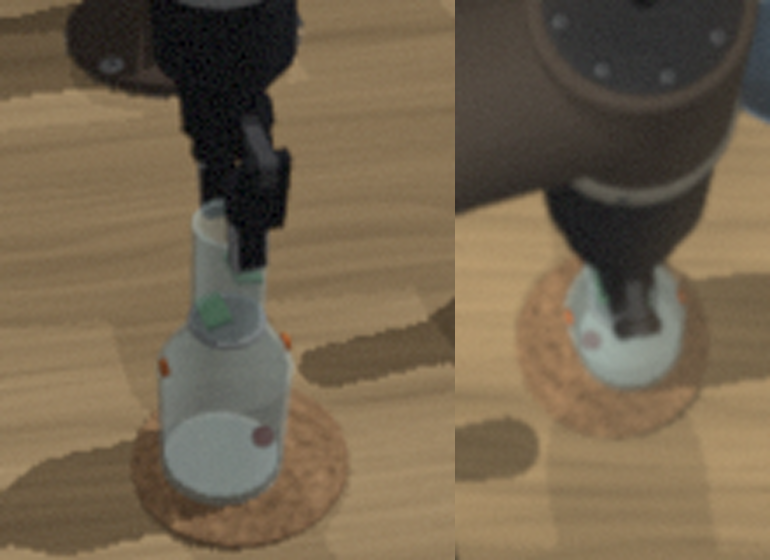

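Emit:
jog_arm:
  rows:
    - [1,4,0,0.5,0]
    - [1,4,0,0.5,0]
    - [1,4,0,0,0]
    - [1,2,0,0,0]
    - [1,0,0,0,0]
    - [1,0,0,0,0]

```text
t: 16.9
position: [0.5825, -0.0202, 0.1743]
tcp_rot: [-2.441, 1.975, -0.005]
force: [-6.7, -0.7, 19.3]
finger_gap: 0.561
```

```bash
python3 v.py m4 180 100
```

```text
t 16.9 p [ 0.5825 -0.0202  0.1743] x [ 0.209  -0.9779  0.0014] z [ 0.0032 -0.0008 -1.    ] yline -167.93417973267262 q [ 0.3019  0.2334 -0.2535  0.0019 -1.081  -0.0922] F [-6.6736 -0.7346 19.2918] gap 0.5614002329937061
```

View pics/m4.png

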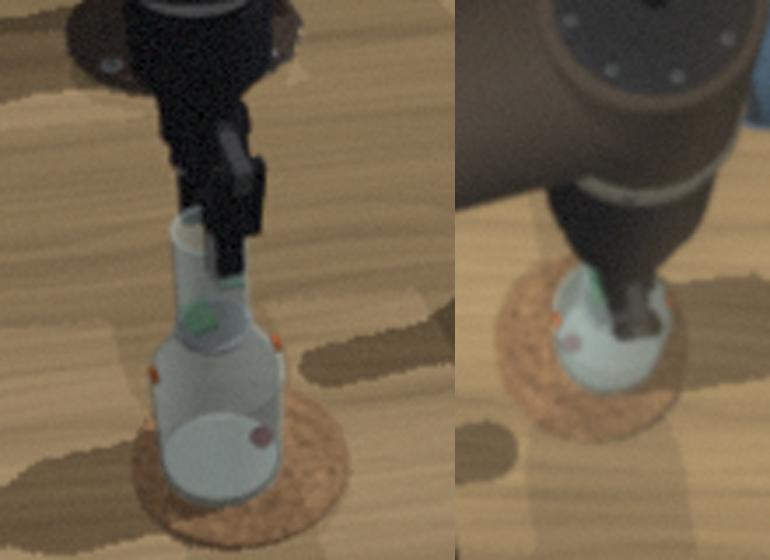

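It's upright now: the base ellipse is at about (243,230) and sits flat on the mat. I'll relieve the press slightly, open, and rise straight up.

Emit:
jog_arm:
  rows:
    - [1,0,0,-1,0]
    - [0.35,0,0,0,0]
    - [0.2,0,0,0,0]
    - [0,0,0,0,0]
    - [0,0,0,0,0]
    - [0,0,0,0,0]
    - [0,0,0,0,0]

```text
t: 17.7
position: [0.5818, -0.0196, 0.1717]
tcp_rot: [2.442, -1.976, -0.0]
force: [-0.2, -0.6, -0.1]
finger_gap: 1.002
```

```bash
python3 v.py r1 180 100
```

```text
t 17.7 p [ 0.5818 -0.0196  0.1717] x [ 0.2085 -0.978   0.    ] z [-0.0002 -0.     -1.    ] yline -167.9660499000363 q [ 0.302   0.2364 -0.2549 -0.     -1.0796 -0.092 ] F [-0.1633 -0.6251 -0.1183] gap 1.0017782918857092
```

View pics/r1.png

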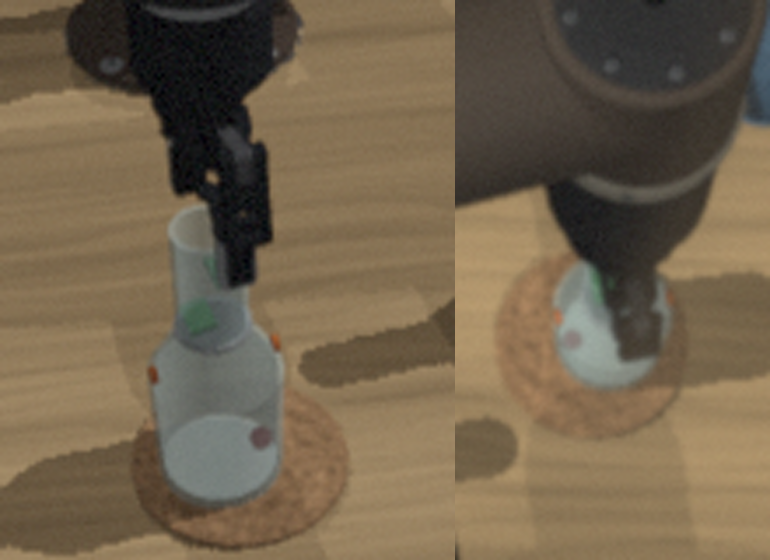

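Emit:
jog_arm:
  rows:
    - [0,0,0,-8,0]
    - [0,0,0,-15,0]
    - [0,0,0,-20,0]
    - [0,0,0,-20,0]
    - [0,0,0,-20,0]
    - [0,0,0,-20,0]
    - [0,0,0,-10,0]
    - [0,0,0,0,0]

```text
t: 18.6
position: [0.5824, -0.0196, 0.2867]
tcp_rot: [-2.44, 1.975, -0.003]
force: [1.4, 0.5, -0.4]
finger_gap: 1.004
```

```bash
python3 v.py r2 180 100
python3 - <<'E'
from h import *
S=cam("scene");cv2.imwrite("pics/full.png",S[0])
E
```

```text
t 18.6 p [ 0.5824 -0.0196  0.2867] x [ 0.2085 -0.978   0.    ] z [ 0.003   0.0006 -1.    ] yline -167.96488853003274 q [ 0.3019  0.1658 -0.079   0.0003 -1.323  -0.092 ] F [ 1.3877  0.5139 -0.4345] gap 1.0038869739310095
```

View pics/r2.png

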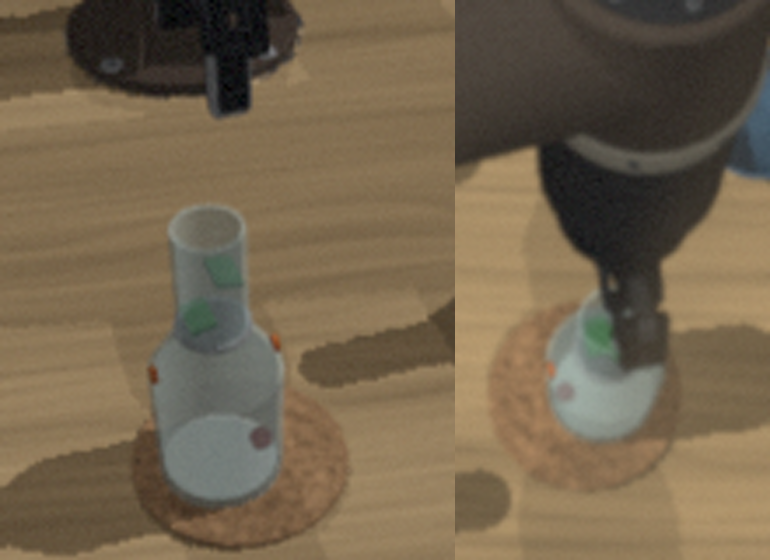

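View pics/full.png

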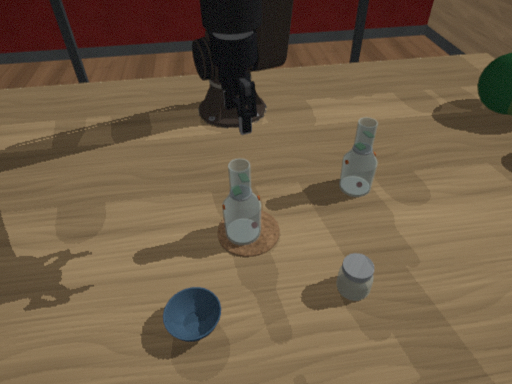

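Run:
```python
from h import *
S=cam("scene")
print("mouth",onz(S,(239.1,165.1),.211),"base",onz(S,(243.3,230.5),.01))
hand_in()
```

```text
mouth [ 0.5828 -0.0223  0.211 ] base [ 0.5817 -0.022   0.01  ]
the job is handed in; nothing more can be done
```

The ball is in the belly, and the carafe is standing released on the cork mat. I handed the job in at about 19 s; `hand_in()` gives no verdict.

- **Departure from the instructions:** the jog rows cannot tilt the tool. So I gripped the neck across the carafe's x axis, not along y as asked. I tipped it on its base edge on the table instead of lifting it 60 mm. It leaned about 40° (judged by eye) towards the -y dot, and the ball rolled onto the lower ledge. It then leaned about as far towards +y, and the ball dropped into the belly.
- **Setting down:** it first landed leaning about 3° and my first correction went the wrong way. I then straightened it on the mat, opened the gripper and rose clear.
- **Last checks:** the mouth measured (0.583, -0.022) and the base (0.582, -0.022), so it is upright. That puts it about 12 mm from the mat centre of (0.580, -0.010). The ball shows at the bottom of the belly. The spare carafe shows no visible movement in the scene image, and the gripper is open above the mouth touching nothing.
- **Disagreement:** the mat's x differed by up to 7 mm between the two cameras at first. The later scene fit gave 0.5795; the later top fit, partly covered by the arm, gave 0.582 and put y 14 mm off the scene value, so I used the scene fit. All of this is within the 35 mm tolerance.

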